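# Park the scraper and close the sander's dust box

### The job

The sander's dust box has just been scraped out and has to be closed up again. First slide the scraper blade-first into the slot of its wooden block until the handle meets the block, and let go of it; then turn the quarter-turn fastener on the box's access panel until the slot in its wing lines up with the two small ridges on the panel, and press the sprung panel down flush on its frame. Finish while still holding the panel pressed down, and leave the boat hull, the jar and the sanding block alone.

Things in the scene. Friction and masses are not known exactly. Their poses are not given: they have to be found in the camera images.
- scraper: Scraper lying flat: dark wood handle 110 x 26 x 22 mm (x, y, z), steel blade 80 x 55 x 3 mm in front; 0.11-0.22 kg, centre of mass 24 mm ahead of the origin. Origin: centre of handle's underside; x along the handle to the blade, z up. Handle x -55 to 55 mm, blade x 55 to 135, its underside 10 mm above the handle's underside: lying on the bench, the blade is at the slot's height.
- scraper_edge (a point): Middle of the blade's front edge: 135 mm ahead of the scraper's origin along its x, 11.5 mm above the handle's underside. Axes as the scraper's.
- block: Light wooden block fixed to the bench, 110 x 100 x 30.5 mm (x, y, z), holder of the scraper. Origin: on the bench, middle of the face with the slot's mouth; x points into the slot, z up. Slot: 64 mm wide (y -32 to 32), 7 to 16.5 mm above the bench, 95 mm deep; a 20 mm wide gap in its roof, open to the mouth, shows it from above. The handle cannot enter: it stops at the face, blade 80 mm inside.
- dust_box: Grey sheet-metal box fixed to the bench, 220 x 160 x 80 mm (x, y, z), with a round outlet on its +x side. Origin: centre of its underside; z up. Its top is the frame on which the access panel lies.
- panel (a joint): Opening angle (rad) of the aluminium panel: 0 flush on the frame, 0.15 fully up (start). Panel 175 x 140 x 6 mm, hinged along the box's y at box x = 85 mm, 83 mm above the bench; free edge at box x = -90. Springs lift it whenever released; flush takes about 8 N at panel_press, 11 N at the fastener. A bar under the fastener stops it at about 0.1 unless the fastener is in line.
- panel_press (a point): Point on the panel's top face, in the middle of its width, 20 mm from its free edge and 155 mm from the hinge axis. Flush, it is 86 mm above the bench; fully up, about 23 mm higher. z is the panel's outward normal, x points to the hinge, y along the hinge. Bare panel for 20 mm all round.
- fastener (a joint): Angle (rad) of the quarter-turn fastener about the panel's outward normal, growing anticlockwise from above; 0 = wing and slot in line with the two ridges (along the box's y). Starts at 0.6 to 1.45; stops at -0.5 and 1.65, none at 0; stays where left (friction about 0.03 N m). Its bar passes the frame within about 0.17 of 0.
- fastener_grip (a point): On the fastener's axis, 115 mm from the hinge axis, where to grip its wing. Turns with it: y along the wing and its top slot, x across, z outward. Wing 40 long, 12 wide, 19 mm high, on a disc 36 mm across, 3 mm high. Wing top 9 mm above this point, panel face 13 mm below it. Ridges 16 x 4 x 3 mm on the panel, 36 mm either side along the box's y.
- hull: Bystander: pale wooden model boat hull, 200 x 60 x 42 mm, not to be disturbed. Origin: centre of its underside, bow to +x.
- jar: Bystander: amber glass jar, 60 mm diameter, 75 mm high. Origin: centre of its underside.
- sanding_block: Bystander: cork sanding block, 90 x 50 x 32 mm. Origin: centre of its underside.
Mind the look-alikes: they are no part of the job. Leave any blue or green look-alike of the block alone.

How it is judged:
On the way, in this order (a step that is already met when the one before it is completed fails the run):
1. the scraper's blade is fully in the block's slot and the scraper is let go (x of scraper_edge in the frame of block above 0.07 m and y of scraper_edge in the frame of block between -0.012 and 0.012 m and z of scraper_edge in the frame of block between 0.005 and 0.018 m and angle between the x axis of scraper and the x axis of block, either way round below 0.15 rad and contact force between the fingers and scraper below 0.1 N), for 0.2 s.
2. the fastener's slot is in line with the ridges (value of joint fastener between -0.17 and 0.17 rad), for 0.2 s.
At the end, for the whole second after the job is handed in: The scraper rests untouched in the block with at least 70 of its 80 mm of blade inside the slot; the fastener is within 0.17 rad of the ridges' line; the panel is flush (opening angle below 0.02 rad) and the gripper's fingers are still pressing on it with more than 3 N (all of step 1 and all of step 2 and value of joint panel below 0.02 rad and contact force between the fingers and dust_box above 3 N and linear speed of scraper below 0.02 m/s); the arm keeps its last pose, push and grip.
It fails at once if the hull is pushed more than 30 mm or tipped (distance of hull from where it was at the start of the episode above 0.03 m or angle between hull's own z axis and vertical above 0.5 rad).
It fails at once if the jar is pushed more than 30 mm or tipped (distance of jar from where it was at the start of the episode above 0.03 m or angle between jar's own z axis and vertical above 0.5 rad).
It fails at once if the sanding block is pushed more than 30 mm or tipped (distance of sanding_block from where it was at the start of the episode above 0.03 m or angle between sanding_block's own z axis and vertical above 0.5 rad).
It also fails if it takes over 69 s, if anything falls off the work surface, if the arm or the gripper's body presses on something with over 40 N, if the wrist force passes 120 N, or if a joint passes its speed limit or range.

### The arm

A 6-joint arm with a two-finger parallel gripper is mounted at the origin on the work surface. World frame = base frame: x ahead of the robot, y to its left, z up, the work surface at z = 0. Lengths are in m, angles in rad, forces in N, time in s.
With the tool pointing down it reaches from about 0.35 to 0.775 m from the base axis. Payload 7.3 kg.
Tool frame: the origin (TCP) lies at the very end of the fingers, on their centre line; the grasp point (between the pads) lies grip_point_offset behind it (grip_point_offset is the distance from the TCP to the grasp point, in m); z points along the fingers, y is the direction in which the jaws open and shut (so a half turn about z gives the same grasp; the last joint's range is limited). The gripper opens to 92 mm and grips with 3 to 60 N. Pads are 19 mm wide; open, the fingers measure 130 mm over their backs; the gripper's body (75 mm by 190 mm) begins 47 mm behind the grasp point.
Start: joints at [1.201, 0.342, 1.524, -0, 1.275, -0.146], TCP at [0.116, 0.512, 0.227] pointing down, gripper open.
Joint ranges: [-2.53, 2.53], [-0.77, 2.02], [0.04, 2.7], [-1, 4.14], [0.28, 2.66], [-3.11, 3.11]. Speed limits (rad/s): [2.57, 2.57, 3.14, 3.14, 3.14, 3.14].

### API

Orientations are given as [roll, pitch, yaw] about the fixed x, y, z axes, in that order (R = Rz(yaw) Ry(pitch) Rx(roll)).
In Python, from cell import * gives the robot as it stands.
- The arm moves only by the shell command python3 -m inch 'ROWS' [OPENING] [FORCE]. ROWS is JSON, a list that holds one entry, the list of rows, each a list of 4 numbers: the shift along the tool's x, y, z in mm, then the turn about the tool's z in rad. In form: [[[x, y, z, roll], ...]]. A call has 1 to 10 rows; each row shifts and turns the commanded pose from where the row before left it, along the tool's axes as they then stand; what a row does not reach is not made up. A row lasts 1/8 s, in which the tool goes at most 62.5 mm and 10.7 degrees, less where a joint would pass 70% of its speed; a pose out of reach is approached as far as the arm can. A call with a gripper value outside its range is refused whole. OPENING is the closure, from -1 (fully open) to 1 (shut), set as the call begins (- or left out, the last holds). The fingers move at their own pace and stop on an object; FORCE is the grip in N (left out, the last holds). Time passes only in rows, so rows that do not move let the fingers close. It gives the time, the measured TCP pose, the force and the opening at its end, in the units of the state.
- observe(): the state, without advancing time (a new reading comes with each control period).
- read_camera(name): name is "side" or "top"; returns a dict with "img" (480x640x3 uint8, blue, green, red), "fx", "fy", "cx", "cy" (pixels), "eye" and "rotation" of the camera in the world. Camera axes: x right, y down, z forward; pixel columns grow to the right and rows downward; lengths in m; the calibration is good to about 2 mm. A picture is of the moment at which its call begins. There is no depth.
- hand_in(): hands the job in, once; it reports no verdict.
Trained networks look in the newest picture that a camera, given by its name, has taken for a name from the list of things; names that differ only in an ending like _2 or _b are one class to them, and where a whole thing is asked for, a point or a joint stands for the part that bears it (a point fixed in the world has none). Each returns a list of dicts, best first, with "conf" (0 to 1); they miss things now and then, are a little off and sometimes report something else, mostly with a low value. They report only what shows in the picture. A call takes as long as a camera call. They do not tell look-alikes from the thing itself.
- boxes_of(camera, label): "at" ([row, column] in pixels, amid what is visible of it).
- place_of(camera, label): "at" ([row, column] in pixels: a listed point, or the origin of a listed thing).
The state is a dict: "time": time; "qpos": joint angles; "qvel": joint speeds; "joint_efforts": joint torques, N m; "tool_pos": TCP position; "tool_rot": TCP orientation; "contact_force": force on the tool from outside, world axes, zero at the start; "torque": the same for the moment, N m; "opening": finger opening in m.
Only numpy, scipy, OpenCV 4.12 (cv2) and the standard library are available. Lean on these libraries where they do the work, as an engineer would, in place of code of your own. Each camera call takes 0.05 s, during which the arm holds its last target. There are 200 camera calls.

## Working session

There is one attempt and no reset: what is moved stays moved. The work goes in short steps, Python scripts to look and compute and a shell command to move; the robot and the scene stay as the last step left them, time stands still between calls to the robot, and variables do not carry over. Pictures are saved under pics/ and viewed, about 8 in all and at most 12, crops included, and the job is handed in when it is done.

```bash
mkdir -p pics; ls; cat > h.py <<'E'
from cell import *
import numpy as np, cv2
from scipy.spatial.transform import Rotation as Rn
def ray(c,at):
    d=np.array([(at[1]-c["cx"])/c["fx"],(at[0]-c["cy"])/c["fy"],1.])
    return np.array(c["eye"]),np.array(c["rotation"])@d
def atz(c,at,z):
    e,d=ray(c,at); return e+d*(z-e[2])/d[2]
def proj(c,p):
    q=np.array(c["rotation"]).T@(np.array(p)-np.array(c["eye"])); return [c["cy"]+c["fy"]*q[1]/q[2],c["cx"]+c["fx"]*q[0]/q[2]]
def tri(c1,a1,c2,a2):
    e1,d1=ray(c1,a1);e2,d2=ray(c2,a2)
    s=np.linalg.lstsq(np.c_[d1,-d2],e2-e1,rcond=None)[0]
    p,q=e1+d1*s[0],e2+d2*s[1]; return (p+q)/2,np.linalg.norm(p-q)
E
python3 - <<'E'
from h import *
o=observe(); print({k:np.round(v,3).tolist() for k,v in o.items()})
try: print(grip_point_offset)
except Exception as e: print(e)
C={}
for n in("top","side"):
    C[n]=read_camera(n); cv2.imwrite(f"pics/{n}0.png",C[n]["img"]); print(n,np.round(C[n]["eye"],3),C[n]["fx"])
    print(np.round(C[n]["rotation"],3).tolist())
for l in("scraper","scraper_edge","block","dust_box","panel_press","fastener_grip","hull","jar","sanding_block"):
    for n in C:
        print(l,n,[(np.round(r["at"],1).tolist(),round(r["conf"],2)) for r in place_of(n,l)[:4]])
E
```

```text
pics
{'time': 0.0, 'qpos': [1.201, 0.343, 1.525, -0.0, 1.275, -0.146], 'qvel': [0.0, -0.0, 0.002, -0.001, -0.0, 0.001], 'joint_efforts': [-0.0, -43.122, -24.423, 0.072, 0.056, -0.0], 'tool_pos': [0.116, 0.512, 0.226], 'tool_rot': [-3.14, -0.0, 2.918], 'contact_force': [-0.118, 0.04, 0.619], 'torque': [0.023, -0.009, -0.004], 'opening': 0.092}
0.0188
top [0.436 0.063 1.132] 496.5585283091637
[-3.001, 0.009, -1.556]
side [ 0.177 -0.467  0.888] 472.87646610238323
[-2.441, -0.009, -0.616]
scraper top [([272.4, 363.6], 0.77)]
scraper side [([310.6, 343.3], 0.75)]
scraper_edge top [([206.8, 360.7], 0.61)]
scraper_edge side [([273.2, 387.1], 0.63), ([307.6, 345.1], 0.32)]
block top [([308.6, 156.1], 0.91), ([305.8, 296.5], 0.91), ([227.1, 222.1], 0.67)]
block side [([204.2, 292.9], 0.96), ([279.9, 274.2], 0.81)]
dust_box top [([233.2, 465.8], 0.62)]
dust_box side [([372.0, 448.3], 0.56)]
panel_press top [([256.5, 485.6], 0.69)]
panel_press side [([367.0, 432.5], 0.61)]
fastener_grip top [([239.4, 485.8], 0.52)]
fastener_grip side [([348.1, 449.0], 0.84)]
hull top [([176.7, 345.2], 0.78), ([346.6, 287.0], 0.2)]
hull side [([250.6, 403.2], 0.89)]
jar top [([346.0, 290.9], 0.88)]
jar side [([294.6, 236.7], 0.85)]
sanding_block top [([337.8, 399.9], 0.56), ([269.7, 362.2], 0.35)]
sanding_block side [([375.9, 301.8], 0.55)]
```

```bash
sed -i 's/np.array(c\["rotation"\])/Rn.from_euler("xyz",c["rotation"]).as_matrix()/' h.py; python3 - <<'E'
from h import *
T=read_camera("top");S=read_camera("side")
for n,a,b in [("scraper",(272.4,363.6),(310.6,343.3)),("edge",(206.8,360.7),(273.2,387.1)),("blk?",(308.6,156.1),(204.2,292.9)),("blk?",(305.8,296.5),(279.9,274.2)),("blk??",(227.1,222.1),(204.2,292.9)),("box",(233.2,465.8),(372,448.3)),("press",(256.5,485.6),(367,432.5)),("fast",(239.4,485.8),(348.1,449)),("hull",(176.7,345.2),(250.6,403.2)),("jar",(346,290.9),(294.6,236.7)),("sand",(337.8,399.9),(375.9,301.8))]:
    p,e=tri(T,a,S,b);print(n,p.round(4),round(e,4))
for a in[(308.6,156.1),(305.8,296.5),(227.1,222.1)]:print(atz(T,a,0).round(3))
for a in[(204.2,292.9),(279.9,274.2)]:print(atz(S,a,0).round(3))
E
```

```text
scraper [ 0.5271 -0.0381 -0.0057] 0.0043
edge [ 0.6701 -0.026   0.0099] 0.0112
blk? [0.514  0.3328 0.0635] 0.2171
blk? [ 0.4465  0.1153 -0.0009] 0.0012
blk?? [ 0.6191  0.2944 -0.0021] 0.0142
box [ 0.6196 -0.2743 -0.0111] 0.0012
press [ 0.5496 -0.2777  0.1046] 0.0081
fast [ 0.5843 -0.273   0.1286] 0.0024
hull [0.7458 0.0081 0.0034] 0.0046
jar [0.3568 0.1261 0.0028] 0.0024
sand [ 0.3751 -0.1162 -0.0029] 0.0093
[0.436 0.433 0.   ]
[0.447 0.115 0.   ]
[0.625 0.291 0.   ]
[0.612 0.295 0.   ]
[0.446 0.115 0.   ]
```

View pics/top0.png

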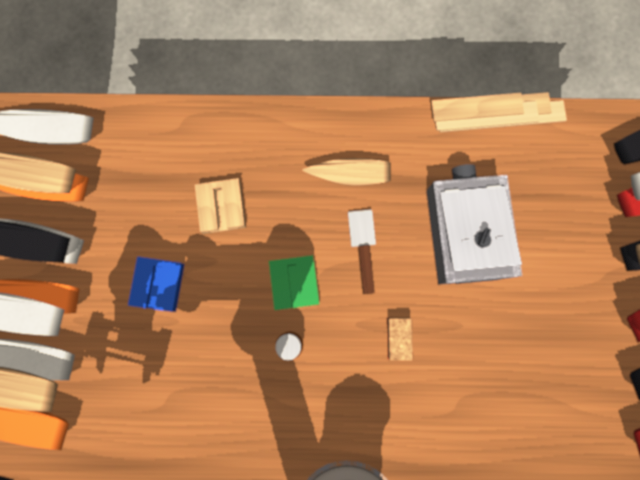

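View pics/side0.png

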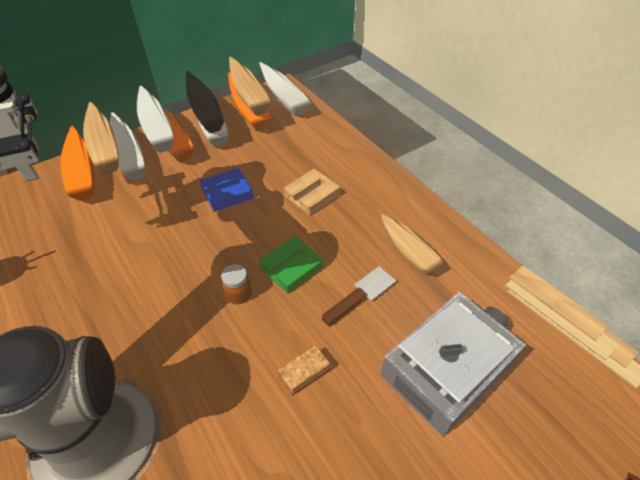

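```bash
python3 - <<'E'
import cv2,numpy as np
t=cv2.imread("pics/top0.png");s=cv2.imread("pics/side0.png")
f=lambda i,r,c,h,w,k:cv2.resize(i[r:r+h,c:c+w],None,fx=k,fy=k,interpolation=cv2.INTER_CUBIC)
a=np.hstack([f(t,165,185,75,100,4),f(s,160,270,75,100,4)])
b=np.hstack([f(t,203,330,100,66,3)[:,:200],f(t,170,430,100,100,3),f(s,290,380,100,100,3)])
cv2.imwrite("pics/crop1.png",np.vstack([a,b[:, :800]]) )if b.shape[1]==800 else (print(b.shape),cv2.imwrite("pics/crop1.png",np.vstack([a,np.pad(b[:,:800],((0,0),(0,max(0,800-b.shape[1])),(0,0)))])))
E
```

```text
(300, 798, 3)
```

View pics/crop1.png

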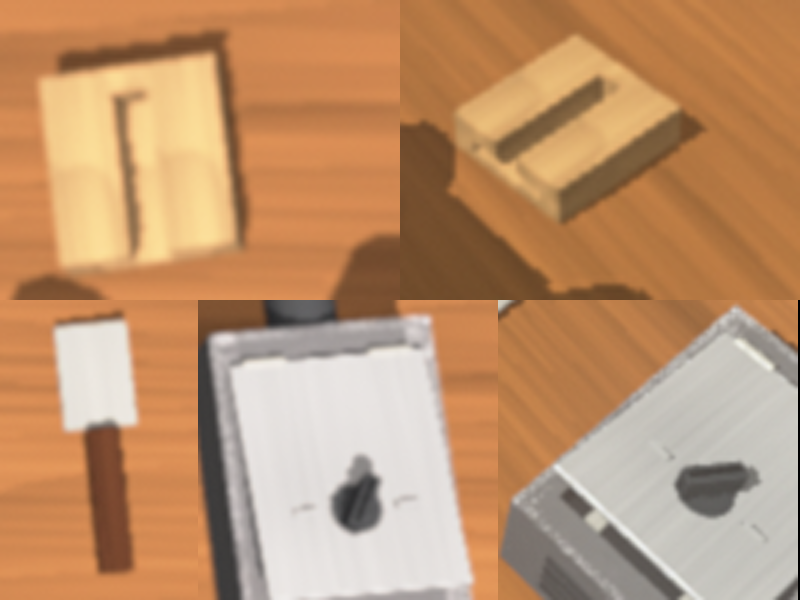

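```bash
cat >> h.py <<'E'
def quad(img,lo,hi,r0,r1,c0,c1,ch=False):
    h=cv2.cvtColor(img,cv2.COLOR_BGR2HSV); m=np.zeros(h.shape[:2],np.uint8)
    m[r0:r1,c0:c1]=cv2.inRange(h,lo,hi)[r0:r1,c0:c1]
    k=max(cv2.findContours(m,cv2.RETR_EXTERNAL,cv2.CHAIN_APPROX_NONE)[0],key=cv2.contourArea)
    return cv2.boxPoints(cv2.minAreaRect(cv2.convexHull(k))),cv2.contourArea(k)
E
python3 - <<'E'
from h import *
T=read_camera("top");S=read_camera("side");i=T["img"]
h=cv2.cvtColor(i,cv2.COLOR_BGR2HSV)
print("hsv block",h[200,205],h[215,235],"wood",h[180,270],"handle",h[270,366],h[285,368],"blade",h[225,362],"fast",h[236,485],"shadowwood",h[330,260])
for n,lo,hi,r,z in [("block",(10,60,200),(30,135,255),(170,240,190,250),.0305),("handle",(0,60,30),(15,255,110),(240,300,350,380),.022),("blade",(0,0,140),(179,60,255),(203,250,343,380),.013)]:
    q,a=quad(i,lo,hi,*r); w=np.array([atz(T,(p[1],p[0]),z) for p in q])[:,:2]
    d=[w[1]-w[0],w[2]-w[1]]
    print(n,a,q.round(1).tolist(),"\n ",w.round(4).tolist(),"c",w.mean(0).round(4),"len",[np.linalg.norm(x).round(4) for x in d],"ang",[np.degrees(np.arctan2(x[1],x[0])).round(1) for x in d])
E
```

```text
hsv block [ 20 102 249] [ 20 102 250] wood [ 13 154 213] handle [  9 154 121] [ 10 155 120] blade [ 18  13 235] fast [150   4  61] shadowwood [ 13 151 113]
block 2120.0 [[193.3000030517578, 183.60000610351562], [238.0, 178.0], [244.3000030517578, 228.10000610351562], [199.60000610351562, 233.6999969482422]] 
  [[0.7199, 0.3547], [0.7343, 0.253], [0.6185, 0.2347], [0.6044, 0.3349]] c [0.6693 0.2944] len [np.float64(0.1027), np.float64(0.1172)] ang [np.float64(-82.0), np.float64(-171.0)]
handle 28.0 [[358.79998779296875, 246.10000610351562], [362.0, 245.89999389648438], [363.20001220703125, 272.8999938964844], [360.0, 273.1000061035156]] 
  [[0.5823, -0.0237], [0.5827, -0.0309], [0.5218, -0.0338], [0.5214, -0.0266]] c [ 0.552  -0.0287] len [np.float64(0.0073), np.float64(0.061)] ang [np.float64(-86.6), np.float64(-177.3)]
blade 778.5 [[347.3999938964844, 211.3000030517578], [371.29998779296875, 208.60000610351562], [375.20001220703125, 243.8000030517578], [351.29998779296875, 246.39999389648438]] 
  [[0.6635, 0.0019], [0.6705, -0.0529], [0.5892, -0.0617], [0.5824, -0.0074]] c [ 0.6264 -0.03  ] len [np.float64(0.0553), np.float64(0.0817)] ang [np.float64(-82.8), np.float64(-173.8)]
```

```bash
cat >> h.py <<'E'
from scipy.optimize import minimize
def boxpts(x0,x1,y0,y1,z0,z1): return np.array([[x,y,z] for x in(x0,x1) for y in(y0,y1) for z in(z0,z1)],float)
def place(pts,v): c,s=np.cos(v[2]),np.sin(v[2]); return pts@np.array([[c,s,0],[-s,c,0],[0,0,1]])+[v[0],v[1],0]
def mask(c,lo,hi,pred,pad=9):
    h=cv2.cvtColor(c["img"],cv2.COLOR_BGR2HSV); m=cv2.inRange(h,np.array(lo),np.array(hi))
    roi=np.zeros_like(m); cv2.fillConvexPoly(roi,cv2.convexHull(np.int32(pred)),255); m&=cv2.dilate(roi,np.ones((2*pad+1,)*2))
    m=cv2.morphologyEx(m,cv2.MORPH_OPEN,np.ones((2,2)))
    ks=cv2.findContours(m,cv2.RETR_EXTERNAL,cv2.CHAIN_APPROX_NONE)[0]
    k=cv2.convexHull(max(ks,key=cv2.contourArea)); o=np.zeros_like(m); cv2.fillConvexPoly(o,k,255); return o
def fit(cams,pts,lo,hi,v0,pad=9):
    pr=lambda c,v:np.array([proj(c,p)[::-1] for p in place(pts,v)],np.float32)
    ms=[cv2.resize(mask(c,lo,hi,pr(c,v0),pad),None,fx=4,fy=4,interpolation=cv2.INTER_NEAREST)>0 for c in cams]
    def cost(v,each=False):
        r=[]
        for c,m in zip(cams,ms):
            q=np.zeros(m.shape,np.uint8); cv2.fillConvexPoly(q,cv2.convexHull(np.int32(np.round((pr(c,v)+.5)*4*16-8))),1,shift=4); q=q>0
            r.append(1-(q&m).sum()/(q|m).sum())
        return r if each else sum(r)
    v0=np.array(v0); best=minimize(cost,v0,method="Nelder-Mead",options=dict(initial_simplex=v0+np.array([[0,0,0],[.008,0,0],[0,.008,0],[0,0,.06]]),xatol=2e-4,fatol=1e-4))
    return best.x,np.round(1-np.array(cost(best.x,True)),3)
BLK=boxpts(0,.110,-.05,.05,0,.0305);BLADE=boxpts(.055,.135,-.0275,.0275,.010,.013);HAN=boxpts(-.055,.055,-.013,.013,0,.022)
def panel(a): # box-frame corners of top face at opening a
    f=lambda r,h,y:[.085-r*np.cos(a)+h*np.sin(a)*1,y,.083+r*np.sin(a)+h*np.cos(a)]
    return np.array([f(r,.003,y) for r in(0,.175) for y in(-.07,.07)])
E
python3 - <<'E'
from h import *
T=read_camera("top");S=read_camera("side")
h=cv2.cvtColor(S["img"],cv2.COLOR_BGR2HSV);print(h[310,340],h[186,305],h[203,308],h[340,480],h[330,500])
for n,p,lo,hi,v0 in [("block",BLK,(14,50,120),(30,135,255),(.618,.289,.148)),("blade",BLADE,(0,0,140),(179,60,255),(.527,-.038,.10)),("handle",HAN,(0,100,40),(11,255,150),(.527,-.040,.10)),("panel",panel(.15),(0,0,185),(179,40,255),(.62,-.274,.13))]:
    for nm,cs in(("both",[T,S]),("top",[T]),("side",[S])):
        v,i=fit(cs,p,lo,hi,v0); print(n,nm,v.round(4),i)
E
```

```text
[ 12 158 113] [ 17 126 226] [ 18 123 232] [ 23  11 203] [ 13  16 145]
block both [0.6165 0.2828 0.1576] [0.949 0.97 ]
block top [0.6163 0.2834 0.1605] [0.954]
block side [0.617  0.2813 0.1744] [0.969]
blade both [ 0.5299 -0.0417  0.0979] [0.955 0.959]
blade top [ 0.5298 -0.0413  0.0939] [0.956]
blade side [ 0.5305 -0.0419  0.1014] [0.96]Traceback (most recent call last):
  File "<stdin>", line 6, in <module>
  File "h.py", line 31, in fit
    ms=[cv2.resize(mask(c,lo,hi,pr(c,v0),pad),None,fx=4,fy=4,interpolation=cv2.INTER_NEAREST)>0 for c in cams]
                   ~~~~^^^^^^^^^^^^^^^^^^^^^^
  File "h.py", line 28, in mask
    k=cv2.convexHull(max(ks,key=cv2.contourArea)); o=np.zeros_like(m); cv2.fillConvexPoly(o,k,255); return o
                     ~~~^^^^^^^^^^^^^^^^^^^^^^^^
ValueError: max() iterable argument is empty
```

```bash
python3 - <<'E'
from h import *
T=read_camera("top");S=read_camera("side")
for cs in([T],[S],[T,S]): print("block",*fit(cs,BLK,(14,50,120),(30,135,255),(.618,.291,.13),5))
for cs in([T],[S],[T,S]): print("panel",*fit(cs,panel(.15),(0,0,170),(179,40,255),(.62,-.274,.13),2))
def ov(c,items,r,k,out):
    i=cv2.resize(c["img"],None,fx=k,fy=k,interpolation=cv2.INTER_CUBIC)
    for p,v,col in items:
        P=np.array([proj(c,x)[::-1] for x in place(p,v)]); P=((P+.5)*k-.5)
        E=[(a,b) for a in range(len(P)) for b in range(a) if bin(a^b).count("1")==1]
        for a,b in E: cv2.line(i,tuple(np.int32(P[a])),tuple(np.int32(P[b])),col,1,cv2.LINE_AA)
    return i[int(r[0]*k):int(r[1]*k),int(r[2]*k):int(r[3]*k)]
it=[(BLK,(.6165,.2828,.1576),(0,0,255)),(BLK,(.6185,.290,.148),(255,0,0)),(BLADE,(.5299,-.0417,.0979),(0,0,255)),(HAN,(.5299,-.0417,.0979),(0,0,255)),(panel(.15),(.62,-.274,.13),(0,0,255))]
a=np.hstack([ov(T,it,(170,240,185,255),4,0),ov(S,it,(160,230,275,345),4,0)])
b=np.hstack([ov(T,it,(200,300,340,380),3,0),ov(T,it,(170,270,425,505),3,0)[:, :200],ov(S,it,(290,390,380,460),3,0)])
b=b[:,:560]; cv2.imwrite("pics/ov1.png",np.vstack([a,b]))
E
```

```text
block [0.61653303 0.28388549 0.15861811] [0.955]
block [0.61689497 0.28207178 0.16108894] [0.97]
block [0.6164579  0.28333005 0.16044209] [0.955 0.964]
panel [ 0.61375626 -0.27101231  0.12722801] [0.898]
panel [ 0.61489168 -0.27045613  0.12875753] [0.935]
panel [ 0.61451589 -0.27132528  0.10898324] [0.897 0.938]
```

View pics/ov1.png

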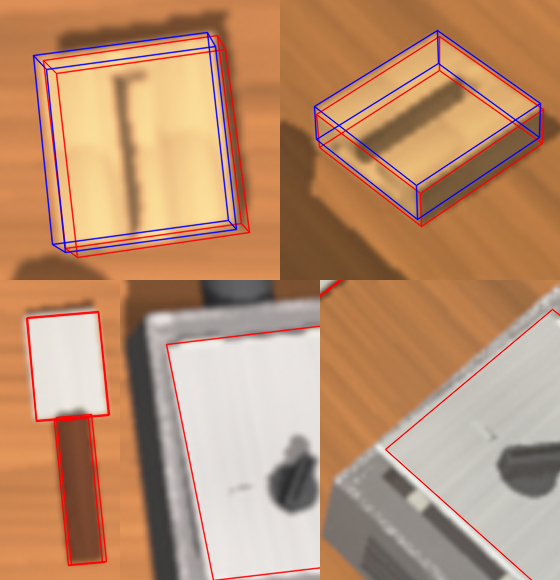

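```bash
cat >> h.py <<'E'
def go(p,yaw=None):
    o=observe(); R=Rn.from_euler("xyz",o["tool_rot"]); d=R.inv().apply(np.array(p)-o["tool_pos"])*1000
    print("t",round(float(o["time"]),2),"shift mm",d.round(1).tolist(),"n",int(np.ceil(np.linalg.norm(d)/60)),"roll",None if yaw is None else round(float((o["tool_rot"][2]-yaw+np.pi)%(2*np.pi)-np.pi),3),"F",np.round(o["contact_force"],1),"op",round(float(o["opening"]),4))
E
python3 -m inch '[[[0,0,0,-0.161],[0,0,0,-0.161]]]' -1 30; python3 -c "
from h import *
go([.552,-.0395,.13],.098+np.pi)"
```

```text
time: 1.65
tool_pos: [0.1165, 0.512, 0.2268]
tool_rot: [3.141, 0.0, -3.038]
contact_force: [-0.1, -0.4, -0.1]
opening: 0.0917
t 1.65 shift mm [-376.2, -593.5, 96.7] n 12 roll 0.005 F [-0.1 -0.4 -0.1] op 0.0917
```

```bash
python3 -m inch '[[[-29,-45.7,7.4,0],[-29,-45.7,7.4,0],[-29,-45.7,7.4,0],[-29,-45.7,7.4,0],[-29,-45.7,7.4,0],[-29,-45.7,7.4,0],[-29,-45.7,7.4,0],[-29,-45.7,7.4,0],[-29,-45.7,7.4,0],[-29,-45.7,7.4,0]]]'; python3 -m inch '[[[-29,-45.7,7.4,0],[-29,-45.7,7.4,0],[-29,-45.7,7.4,0],[0,0,0,0],[0,0,0,0]]]'; python3 -c "
from h import *
go([.552,-.0395,.004],.098+np.pi)"
```

```text
time: 2.9
tool_pos: [0.451, 0.084, 0.1527]
tool_rot: [3.141, 0.001, -3.044]
contact_force: [0.3, 0.2, 0.2]
opening: 0.0916
time: 3.52
tool_pos: [0.5493, -0.042, 0.1302]
tool_rot: [3.141, -0.001, -3.044]
contact_force: [-0.2, 0.3, 0.2]
opening: 0.0918
t 3.52 shift mm [-3.0, 2.1, 126.2] n 3 roll -0.0 F [-0.2  0.3  0.2] op 0.0918
```

```bash
python3 -m inch '[[[-3,2,50,0],[0,0,50,0],[0,0,20,0],[0,0,5,0],[0,0,0,0]]]'; python3 -m inch '[[[0,0,0,0],[0,0,0,0],[0,0,0,0],[0,0,0,0],[0,0,0,0]]]' 1 35; python3 -c "
from h import *
go([.552,-.0395,.004],.098+np.pi)
T=read_camera('top');S=read_camera('side')
for cs in([T],[S],[T,S]): print(*fit(cs,BLADE,(0,0,140),(179,60,255),(.53,-.042,.098)))"
```

```text
time: 4.15
tool_pos: [0.553, -0.0394, 0.0064]
tool_rot: [-3.141, 0.001, -3.042]
contact_force: [0.6, 1.1, -0.1]
opening: 0.092
time: 4.78
tool_pos: [0.5527, -0.0401, 0.0055]
tool_rot: [3.142, 0.0, -3.043]
contact_force: [0.1, 0.6, 0.6]
opening: 0.0457
t 4.78 shift mm [0.7, 0.7, 1.5] n 1 roll 0.0 F [0.1 0.6 0.6] op 0.0457
[ 0.60192988  0.02400624 -0.12809333] [0.008]
[ 0.52317887 -0.02337116  0.20421982] [0.755]
[ 0.52372471 -0.02222454  0.19273733] [0.005 0.753]
```

```bash
python3 -m inch '[[[0,0,0,0],[0,0,0,0],[0,0,0,0],[0,0,0,0],[0,0,0,0]]]' 1 35; python3 -m inch '[[[0,0,-10,0],[0,0,-30,0],[0,0,-30,0],[0,0,0,0],[0,0,0,0]]]'; python3 -c "
from h import *
go([.552,-.0395,.004],.098+np.pi)"
```

```text
time: 5.5
tool_pos: [0.5527, -0.04, 0.0055]
tool_rot: [3.141, -0.0, -3.043]
contact_force: [-0.4, 0.3, 0.2]
opening: 0.0259
time: 6.12
tool_pos: [0.5522, -0.04, 0.075]
tool_rot: [3.141, -0.001, -3.043]
contact_force: [0.1, -0.5, -1.7]
opening: 0.0255
t 6.12 shift mm [0.1, 0.5, 71.0] n 2 roll 0.0 F [ 0.1 -0.5 -1.7] op 0.0255
```

```bash
python3 -m inch '[[[0,0,-40,-0.058],[0,0,0,0],[0,0,0,0]]]'; python3 -c "
from h import *
go([.4812,.2632,.1],.156+np.pi)"
```

```text
time: 6.5
tool_pos: [0.5518, -0.0399, 0.1141]
tool_rot: [3.141, -0.002, -2.986]
contact_force: [0.4, 0.1, -1.8]
opening: 0.0256
t 6.5 shift mm [22.8, 310.4, 14.4] n 6 roll -0.0 F [ 0.4  0.1 -1.8] op 0.0256
```

```bash
python3 -m inch '[[[3.3,44.3,0,0],[3.3,44.3,0,0],[3.3,44.3,0,0],[3.3,44.3,0,0],[3.3,44.3,0,0],[3.3,44.3,0,0],[3.3,44.3,0,0],[0,0,0,0],[0,0,0,0]]]'; python3 -m inch '[[[0,0,50,0],[0,0,40,0],[0,0,10,0],[0,0,0,0],[0,0,0,0]]]'; python3 - <<'E'
from h import *
go([.4812,.2632,.0065],.156+np.pi)
T=read_camera('top');S=read_camera('side')
for n,c,r in(("T",T,(150,270,170,270)),("S",S,(150,270,240,340))):
    cv2.imwrite(f"pics/ins_{n}.png",cv2.resize(c["img"][r[0]:r[1],r[2]:r[3]],None,fx=4,fy=4,interpolation=cv2.INTER_CUBIC))
cv2.imwrite("pics/ins.png",np.hstack([cv2.imread("pics/ins_T.png"),cv2.imread("pics/ins_S.png")]))
E
```

```text
time: 7.62
tool_pos: [0.481, 0.262, 0.1142]
tool_rot: [-3.141, -0.002, -2.985]
contact_force: [-0.1, -1.3, -0.9]
opening: 0.0257
time: 8.25
tool_pos: [0.4829, 0.2628, 0.0171]
tool_rot: [3.141, 0.003, -2.986]
contact_force: [1.4, 0.6, -1.2]
opening: 0.0257
t 8.25 shift mm [1.7, 0.7, 10.6] n 1 roll -0.0 F [ 1.4  0.6 -1.2] op 0.0257
```

View pics/ins.png

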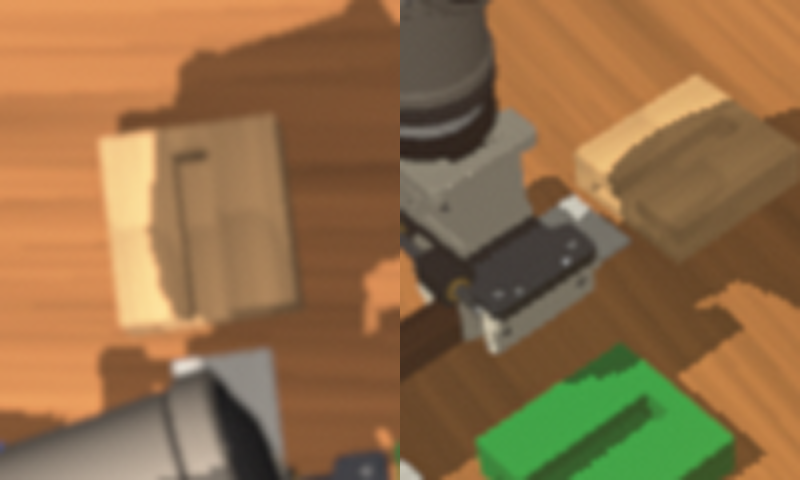

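```bash
python3 - <<'E'
from h import *
T=read_camera('top');S=read_camera('side')
f=lambda x,y,z:atz(T,(150+(y+.5)/4-.5,170+(x+.5)/4-.5),z)[:2]
bl,br,tl,tr=f(120,329,.0305),f(298,305,.0305),f(99,140,.0305),f(276,114,.0305)
a,b=f(172,362,.0246),f(271,348,.0246)
print("block",bl.round(4),br.round(4),tl.round(4),tr.round(4),"w",np.linalg.norm(br-bl),np.linalg.norm(tr-tl),"L",np.linalg.norm(tl-bl),"yaws",[np.arctan2(d[1],d[0]).round(3) for d in(tl-bl,tr-br)],[np.arctan2(d[0],-d[1]).round(3) for d in(br-bl,tr-tl)])
c=(bl+br+tl+tr)/4; u=((tl+tr)-(bl+br));u/=np.linalg.norm(u);n=np.array([-u[1],u[0]])
e=(a+b)/2;print("origin",c-.055*u,"edge",e,"w",np.linalg.norm(a-b),"edge in block",(e-c)@u+.055,(e-c)@n,"blade yaw",np.arctan2((b-a)[0],-(b-a)[1]), "u yaw",np.arctan2(u[1],u[0]))
for v0 in[(.618,.29,.15)]:
  m=S["img"]
t=observe()["tool_pos"];y=observe()["tool_rot"][2]-np.pi
print("edge by kin",np.array(t[:2])+.1123*np.array([np.cos(y),np.sin(y)]))
print(boxes_of("side","block"),place_of("side","block"),place_of("side","scraper_edge"))
E
```

```text
block [0.6086 0.335 ] [0.6236 0.2352] [0.7175 0.3522] [0.734  0.2516] w 0.10096561080190115 0.10193312991393678 L 0.11032604575590263 yaws [np.float64(0.156), np.float64(0.147)] [np.float64(0.149), np.float64(0.162)]
origin [0.61654625 0.28519886] edge [0.59537833 0.27837166] w 0.05634347711806212 edge in block -0.02195679021831113 -0.003548303344001867 blade yaw 0.15551173056631712 u yaw 0.1517734289987709
edge by kin [0.593191   0.28038502]
[{'at': [192.5, 213.1], 'conf': 0.78}, {'at': [260.6, 290.4], 'conf': 0.76}, {'at': [192.0, 309.6], 'conf': 0.68}] [{'at': [280.0, 275.1], 'conf': 0.55}] []
```

```bash
python3 -m inch '[[[0,3,0,0],[0,0,0,0],[0,0,0,0]]]';python3 -m inch '[[[0,0,7,0],[0,0,0,0],[0,0,0,0]]]'
```

```text
time: 8.98
tool_pos: [0.4811, 0.2657, 0.0155]
tool_rot: [3.142, -0.0, -2.985]
contact_force: [0.0, 1.1, -1.7]
opening: 0.0256
time: 9.35
tool_pos: [0.4811, 0.2656, 0.0084]
tool_rot: [3.142, -0.0, -2.986]
contact_force: [-0.2, 1.0, -0.9]
opening: 0.0257
```

```bash
python3 -m inch '[[[0,0,2,0],[-10,0,0,0],[-12,0,0,0],[-12,0,0,0],[-12,0,0,0],[0,0,0,0]]]';python3 -m inch '[[[-12,0,0,0],[-12,0,0,0],[-12,0,0,0],[0,0,0,0],[0,0,0,0]]]'
```

```text
time: 10.1
tool_pos: [0.5278, 0.2729, 0.0065]
tool_rot: [3.141, 0.001, -2.986]
contact_force: [-0.2, 0.9, -1.6]
opening: 0.0257
time: 10.72
tool_pos: [0.5618, 0.2783, 0.0063]
tool_rot: [-3.142, -0.001, -2.985]
contact_force: [0.5, 0.4, -1.5]
opening: 0.0256
```

```bash
python3 -m inch '[[[-6,0,0,0],[-6,0,0,0],[-2,0,0,0],[0,0,0,0]]]';python3 -m inch '[[[-2,0,0,0],[-2,0,0,0],[0,0,0,0]]]';python3 -m inch '[[[-2,0,0,0],[-1,0,0,0],[0,0,0,0]]]'
```

```text
time: 11.22
tool_pos: [0.5761, 0.2806, 0.0065]
tool_rot: [3.142, -0.0, -2.985]
contact_force: [0.1, 0.2, -2.4]
opening: 0.026
time: 11.6
tool_pos: [0.5801, 0.2812, 0.0065]
tool_rot: [3.141, 0.0, -2.985]
contact_force: [-0.2, -0.0, -1.6]
opening: 0.0257
time: 11.98
tool_pos: [0.583, 0.2817, 0.0065]
tool_rot: [3.142, 0.0, -2.985]
contact_force: [0.0, -0.9, -1.1]
opening: 0.0259
```

```bash
python3 -m inch '[[[-1,0,0,0],[-1,0,0,0],[0,0,0,0]]]';python3 -m inch '[[[-1,0,0,0],[-1,0,0,0],[0,0,0,0]]]'
```

```text
time: 12.35
tool_pos: [0.5845, 0.2819, 0.0065]
tool_rot: [-3.142, -0.001, -2.985]
contact_force: [-2.4, -0.7, -0.7]
opening: 0.0256
time: 12.72
tool_pos: [0.5845, 0.2819, 0.0061]
tool_rot: [-3.141, -0.005, -2.985]
contact_force: [-9.8, -2.3, 3.7]
opening: 0.0256
```

```bash
python3 -m inch '[[[2,0,0.6,0],[0,0,0,0],[0,0,0,0]]]';python3 -m inch '[[[0,0,0,0],[0,0,0,0],[0,0,0,0],[0,0,0,0],[0,0,0,0],[0,0,0,0]]]' -1; python3 -m inch '[[[0,0,-30,0],[0,0,-50,0],[0,0,-50,0],[0,0,-40,0],[0,0,0,0],[0,0,0,0]]]'; python3 - <<'E'
from h import *
T=read_camera("top");S=read_camera("side")
u=np.array([.9879,.154]);print("fast. tool above:")
for l in("fastener_grip","panel_press"):
    a=place_of("top",l);b=place_of("side",l);print(l,a[:1],b[:1])
    if a and b:print(*tri(T,a[0]["at"],S,b[0]["at"]))
f=lambda i,r,c,h,w,k:cv2.resize(i[r:r+h,c:c+w],None,fx=k,fy=k,interpolation=cv2.INTER_CUBIC)
cv2.imwrite("pics/rel.png",np.hstack([f(S["img"],150,220,130,130,3),f(T["img"],200,440,65,65,6)]))
E
```

```text
time: 13.1
tool_pos: [0.5845, 0.2819, 0.0058]
tool_rot: [-3.142, -0.001, -2.985]
contact_force: [-4.6, -0.9, -0.1]
opening: 0.0258
time: 13.85
tool_pos: [0.585, 0.282, 0.0059]
tool_rot: [3.142, 0.0, -2.985]
contact_force: [-0.2, 0.4, 0.3]
opening: 0.0815
time: 14.6
tool_pos: [0.5845, 0.2818, 0.1752]
tool_rot: [-3.141, -0.001, -2.985]
contact_force: [-0.2, -0.8, -1.1]
opening: 0.092
fast. tool above:
fastener_grip [{'at': [237.0, 482.1], 'conf': 0.52}] [{'at': [350.2, 445.3], 'conf': 0.56}]
[ 0.58876876 -0.26918391  0.11102094] 0.009666284069769118
panel_press [{'at': [257.4, 487.3], 'conf': 0.8}] [{'at': [365.2, 433.8], 'conf': 0.72}]
[ 0.54776245 -0.27849831  0.11484779] 0.0054625020675370985
```

View pics/rel.png

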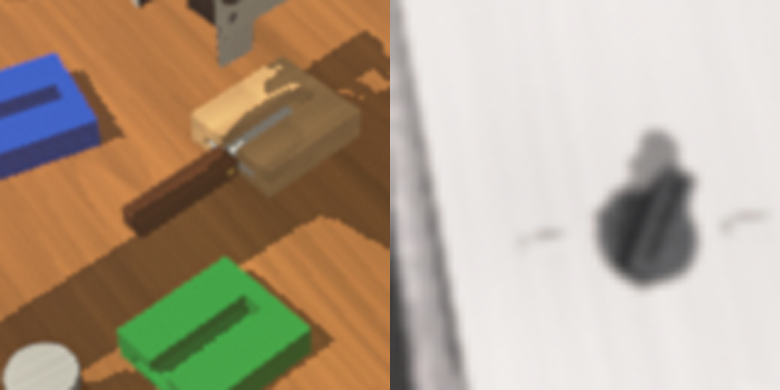

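```bash
python3 - <<'E'
from h import *
T=read_camera("top");S=read_camera("side")
f=lambda x,y,z:atz(T,(200+(y+.5)/6-.5,440+(x+.5)/6-.5),z)
r1,r2=f(150,238,.105),f(355,218,.105);d=(r1-r2)[:2]
print("ridge mid",(r1+r2)/2,"sep",np.linalg.norm(d),"box yaw",np.arctan2(-d[0],d[1]))
for a,b in(((240,265),(300,175)),((260,255),(290,185))):
    p,q=f(*a,.125),f(*b,.125); print("wing yaw",np.arctan2(*(q-p)[1::-1]),np.linalg.norm(q-p))
v,i=fit([T],panel(.15),(0,0,185),(179,40,255),(.614,-.271,.12),3);print(v,i)
g=np.array([[-.0263,0,.116],[-.0287,0,.103]])
for y in(v,(.6145,-.2713,.118)): print("grip by panel",place(g,y).round(4))
# dark wing PCA
i=cv2.cvtColor(T["img"],cv2.COLOR_BGR2GRAY)[222:250,470:500]
for th in(60,75,90):
    ys,xs=np.where(i<th);P=np.c_[xs,ys].astype(float);w,V=np.linalg.eigh(np.cov(P.T));print(th,len(P),P.mean(0)+[470,222],V[:,1],w)
E
```

```text
ridge mid [ 0.59257315 -0.27316344  0.105     ] sep 0.07167333278707474 box yaw 0.11141112259195494
wing yaw -0.5997977237146209 0.03792314961796469
wing yaw -0.425275388213308 0.02664555850358522
[ 0.60890536 -0.26897962  0.14417326] [0.854]
grip by panel [[ 0.5829 -0.2728  0.116 ]
 [ 0.5805 -0.2731  0.103 ]]
grip by panel [[ 0.5884 -0.2744  0.116 ]
 [ 0.586  -0.2747  0.103 ]]
60 27 [480.07407407 237.51851852] [-0.34000239  0.94042457] [ 0.49762295 11.448246  ]
75 85 [482.15294118 236.27058824] [-0.57561943  0.81771772] [ 4.20483563 16.05454812]
90 137 [482.12408759 236.98540146] [-0.44222652  0.8969034 ] [ 6.37681025 20.35011118]
```

```bash
python3 -m inch '[[[0,0,0,0.165],[0,0,0,0.165],[0,0,0,0.165],[0,0,0,0.165],[0,0,0,0]]]' 0.2 10; python3 -c "
from h import *
go([.591,-.272,.175],2.64)"
```

```text
time: 15.62
tool_pos: [0.5849, 0.282, 0.1758]
tool_rot: [-3.142, -0.0, 2.639]
contact_force: [-0.3, -0.7, -0.5]
opening: 0.0465
t 15.62 shift mm [-272.1, -482.6, 0.8] n 10 roll -0.001 F [-0.3 -0.7 -0.5] op 0.0465
```

```bash
python3 -m inch '[[[-27.2,-48.3,0,0],[-27.2,-48.3,0,0],[-27.2,-48.3,0,0],[-27.2,-48.3,0,0],[-27.2,-48.3,0,0],[-27.2,-48.3,0,0],[-27.2,-48.3,0,0],[-27.2,-48.3,0,0],[-27.2,-48.3,0,0],[-27.2,-48.3,0,0]]]';python3 -m inch '[[[0,0,0,0],[0,0,0,0],[0,0,0,0]]]'; python3 - <<'E'
from h import *
go([.591,-.272,.130],2.64)
S=read_camera("side");T=read_camera("top")
f=lambda i,r,c,h,w,k:cv2.resize(i[r:r+h,c:c+w],None,fx=k,fy=k,interpolation=cv2.INTER_CUBIC)
cv2.imwrite("pics/pre.png",np.hstack([f(S["img"],270,380,130,130,3),f(T["img"],180,420,130,130,3)]))
E
```

```text
time: 16.88
tool_pos: [0.5898, -0.2741, 0.1759]
tool_rot: [3.141, 0.0, 2.642]
contact_force: [1.4, 0.1, -1.2]
opening: 0.0366
time: 17.25
tool_pos: [0.5902, -0.2709, 0.176]
tool_rot: [3.141, -0.0, 2.641]
contact_force: [0.4, -1.1, 0.3]
opening: 0.0373
t 17.25 shift mm [-1.3, -0.5, 46.0] n 1 roll 0.001 F [ 0.4 -1.1  0.3] op 0.0373
```

View pics/pre.png

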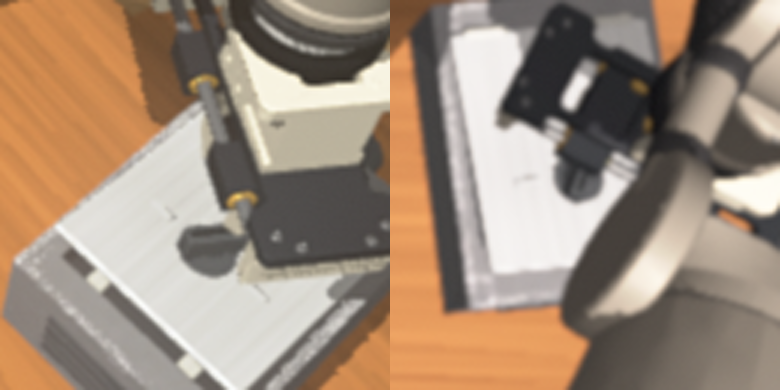

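```bash
python3 -m inch '[[[-1,0,20,0],[0,0,20,0],[0,0,4,0],[0,0,0,0]]]';python3 -m inch '[[[0,0,5,0],[0,0,5,0],[0,0,0,0]]]';python3 -m inch '[[[0,0,5,0],[0,0,4,0],[0,0,0,0]]]'
```

```text
time: 17.85
tool_pos: [0.5911, -0.2724, 0.1323]
tool_rot: [3.142, 0.0, 2.639]
contact_force: [0.0, -0.5, -0.3]
opening: 0.0367
time: 18.23
tool_pos: [0.5906, -0.2727, 0.1215]
tool_rot: [3.141, -0.001, 2.638]
contact_force: [-0.3, 0.1, 0.7]
opening: 0.0365
time: 18.6
tool_pos: [0.5906, -0.2727, 0.1123]
tool_rot: [3.141, -0.001, 2.638]
contact_force: [-0.4, -0.0, -0.5]
opening: 0.0367
```

Free of contact; close gently on the wing.

```bash
python3 -m inch '[[[0,0,0,0],[0,0,0,0],[0,0,0,0],[0,0,0,0],[0,0,0,0]]]' 1 10; python3 -c "
from h import *
o=observe();print(o['torque'])
T=read_camera('top');S=read_camera('side')
f=lambda i,r,c,h,w,k:cv2.resize(i[r:r+h,c:c+w],None,fx=k,fy=k,interpolation=cv2.INTER_CUBIC)
cv2.imwrite('pics/grip.png',np.hstack([f(S['img'],300,400,100,100,4),f(T['img'],190,430,100,100,4)]))"
```

```text
time: 19.23
tool_pos: [0.591, -0.2729, 0.113]
tool_rot: [3.142, 0.0, 2.638]
contact_force: [0.9, -1.4, 0.8]
opening: 0.0125
[-0.06010729 -0.0278269   0.03650566]
```

View pics/grip.png

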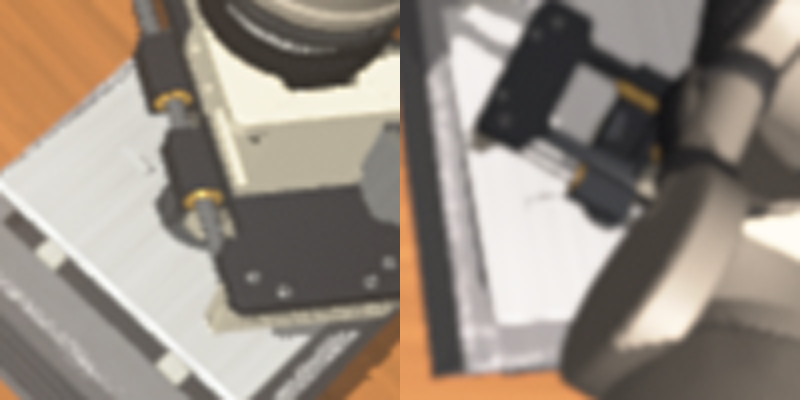

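```bash
python3 -m inch '[[[0,0,0,0.12],[0,0,0,0.12],[0,0,0,0.12],[0,0,0,0]]]'; python3 -m inch '[[[0,0,0,0.12],[0,0,0,0.12],[0,0,0,0.12],[0,0,0,0.12],[0,0,0,0.11],[0,0,0,0],[0,0,0,0]]]'
```

```text
time: 19.82
tool_pos: [0.5909, -0.2727, 0.113]
tool_rot: [3.141, 0.0, 2.279]
contact_force: [1.6, 0.2, 0.5]
opening: 0.0128
time: 20.7
tool_pos: [0.591, -0.2727, 0.113]
tool_rot: [3.141, 0.0, 1.691]
contact_force: [1.4, 1.0, 1.0]
opening: 0.0132
```

```bash
python3 -m inch '[[[0,0,0,0],[0,0,0,0],[0,0,-2,0]]]' 0.5; python3 -m inch '[[[0,0,-20,0],[0,0,-30,0],[0,0,-40,0],[0,60,-30,0],[0,60,0,0],[0,60,0,0],[0,0,0,0],[0,0,0,0]]]'; python3 - <<'E'
from h import *
go([.5,-.27,.2],.118+np.pi)
T=read_camera("top");S=read_camera("side")
f=lambda i,r,c,h,w,k:cv2.resize(i[r:r+h,c:c+w],None,fx=k,fy=k,interpolation=cv2.INTER_CUBIC)
cv2.imwrite("pics/turned.png",np.hstack([f(S["img"],310,400,80,80,5),f(T["img"],200,440,80,80,5)]))
for n in("top","side"): print(n,place_of(n,"fastener_grip")[:1],place_of(n,"panel_press")[:1])
E
```

```text
time: 21.08
tool_pos: [0.5905, -0.2728, 0.1147]
tool_rot: [-3.141, -0.001, 1.688]
contact_force: [-0.2, -0.3, 1.1]
opening: 0.0225
time: 22.08
tool_pos: [0.7518, -0.2556, 0.2329]
tool_rot: [-3.14, -0.001, 1.688]
contact_force: [-0.4, 0.1, 1.2]
opening: 0.0234
t 22.07 shift mm [15.1, -251.7, 33.4] n 5 roll -1.572 F [-0.4  0.1  1.2] op 0.0234
top [] []
side [{'at': [351.3, 447.5], 'conf': 0.59}] [{'at': [365.5, 436.0], 'conf': 0.64}]
```

View pics/turned.png

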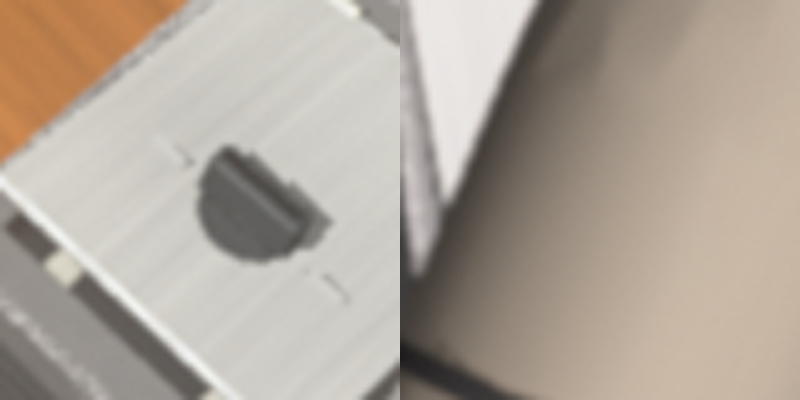

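```bash
python3 -c "
from h import *
go([.5485,-.2775,.17],.118)"; python3 -m inch '[[[0,0,0,0.175],[0,0,0,0.175],[0,0,0,0.175],[0,0,0,0.175],[0,0,0,0.175],[0,0,0,0.175],[0,0,0,0.175],[0,0,0,0.175],[0,0,0,0.17],[0,0,0,0]]]' 1 20; python3 -c "
from h import *
go([.5485,-.2775,.17],.118)"
```

```text
t 22.38 shift mm [2.2, -204.5, 65.7] n 4 roll 1.569 F [-0.1 -0.1 -0.3] op 0.0231
time: 23.62
tool_pos: [0.7522, -0.2557, 0.2348]
tool_rot: [3.141, -0.001, 0.119]
contact_force: [-1.0, -0.8, -0.4]
opening: 0.0006
t 23.62 shift mm [-204.9, -2.5, 64.7] n 4 roll 0.001 F [-1.  -0.8 -0.4] op 0.0006
```

```bash
python3 -m inch '[[[-51.2,-0.6,16,0],[-51.2,-0.6,16,0],[-51.2,-0.6,16,0],[-51.2,-0.6,16,0],[0,0,0,0],[0,0,40,0],[0,0,10,0],[0,0,0,0],[0,0,0,0]]]'; python3 - <<'E'
from h import *
go([.5485,-.2775,.086],.118)
S=read_camera("side");f=lambda i,r,c,h,w,k:cv2.resize(i[r:r+h,c:c+w],None,fx=k,fy=k,interpolation=cv2.INTER_CUBIC)
cv2.imwrite("pics/press.png",f(S["img"],290,370,110,130,5))
E
```

```text
time: 24.75
tool_pos: [0.5592, -0.2775, 0.1242]
tool_rot: [3.14, -0.002, 0.119]
contact_force: [-0.0, 0.0, 0.4]
opening: 0.0005
t 24.75 shift mm [-10.7, -1.4, 38.2] n 1 roll 0.001 F [-0.   0.   0.4] op 0.0005
```

View pics/press.png

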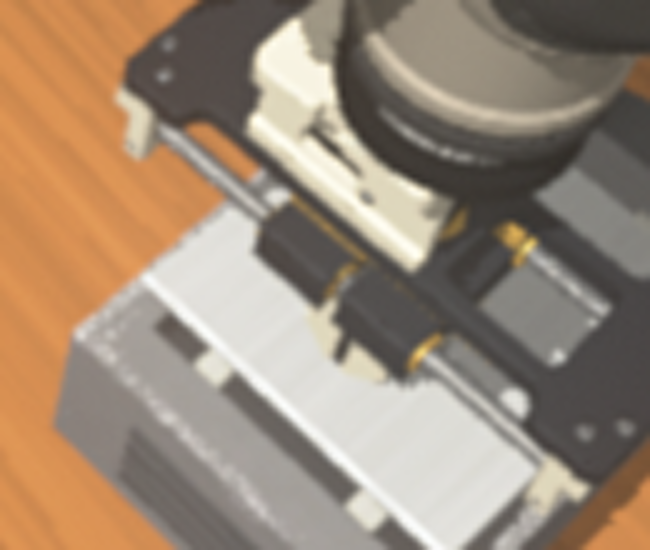

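```bash
python3 -m inch '[[[-10.5,0,0,0],[0,0,10,0],[0,0,6,0],[0,0,0,0]]]'; python3 -m inch '[[[0,0,5,0],[0,0,4,0],[0,0,0,0]]]'; python3 -m inch '[[[0,0,3,0],[0,0,3,0],[0,0,0,0]]]'
```

```text
time: 25.3
tool_pos: [0.5473, -0.2786, 0.1064]
tool_rot: [-3.141, 0.001, 0.118]
contact_force: [-1.8, -0.4, 3.9]
opening: 0.0011
time: 25.68
tool_pos: [0.5475, -0.2786, 0.0976]
tool_rot: [3.141, 0.0, 0.118]
contact_force: [-3.1, -0.9, 4.7]
opening: 0.0004
time: 26.05
tool_pos: [0.5473, -0.2786, 0.0919]
tool_rot: [3.141, 0.001, 0.118]
contact_force: [-4.1, -1.6, 6.7]
opening: 0.0002
```

```bash
python3 -m inch '[[[0,0,3,0],[0,0,2,0],[0,0,0,0]]]'; python3 -m inch '[[[0,0,1,0],[0,0,1,0],[0,0,0,0]]]'; python3 -m inch '[[[0,0,1,0],[0,0,1,0],[0,0,0,0],[0,0,0,0]]]'
```

```text
time: 26.42
tool_pos: [0.5473, -0.2787, 0.0871]
tool_rot: [3.141, 0.001, 0.118]
contact_force: [-4.9, -1.3, 7.0]
opening: 0.0005
time: 26.8
tool_pos: [0.5473, -0.2787, 0.0861]
tool_rot: [3.141, 0.0, 0.118]
contact_force: [-7.2, 0.0, 12.3]
opening: 0.0005
time: 27.3
tool_pos: [0.5473, -0.2787, 0.0856]
tool_rot: [3.14, -0.0, 0.118]
contact_force: [-9.7, 2.0, 22.4]
opening: 0.0003
```

```bash
python3 - <<'E'
from h import *
S=read_camera("side");f=lambda i,r,c,h,w,k:cv2.resize(i[r:r+h,c:c+w],None,fx=k,fy=k,interpolation=cv2.INTER_CUBIC)
cv2.imwrite("pics/fin.png",np.hstack([f(S["img"],290,370,110,130,3),f(S["img"],160,230,110,130,3)]))
o=observe();print(o["time"],o["contact_force"],o["tool_pos"],[a["at"] for a in place_of("side","scraper")])
E
```

```text
27.35 [-8.99398059  1.22386893 22.72649055] [ 0.54734964 -0.27872815  0.08565913] [[216.2, 280.5]]
```

View pics/fin.png

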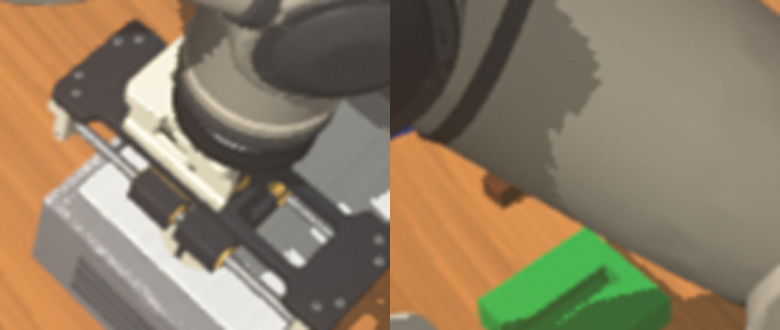

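```bash
python3 -c "
from cell import *
print(hand_in())"
```

```text
the job is handed in; nothing more can be done
None
```

I handed the job in at about 27.4 s of the 69 s allowed. The scraper is in its block, the fastener is turned in line, and the panel is held down flush.

- **Scraper:** I slid it into the natural wood block until the handle stopped against the face, with about 10 N of contact force. I then let go; a side picture showed the handle against the block. At the end the arm hid the blade from the side camera. Only the handle's end was visible, and it looked unmoved.
- **Fastener:** I gripped the wing at about 0.95 rad and turned it back in line with the ridges. In the side picture the wing and the ridge line differed by roughly 5° by eye. The top view was blocked by the arm, so I have no second measurement. The panel then went down past the bar's stop with no extra force, which it only does when the fastener is in line.
- **Panel:** It met a hard stop with the fingertips at z = 0.0857 m, against 0.086 m expected for flush. I left the fingers pressing with about 22 N downward.
- **Disagreement:** The first position fit for the block was about 3 mm off sideways. I corrected it from a picture at the slot's mouth before sliding the scraper in.
- **Bystanders:** I felt no contact with the hull, the jar, the sanding block or the look-alike blocks. I did not measure where the hull, jar and sanding block ended up.

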